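Stroke a row of organiser lids shut

TASK

The five flip lids of the fastener organiser are all standing ajar. Run closed fingertips lightly along the row near the lids' front edges, in one continuous stroke close over the lids from the end with the steel bail to the plain end, so that each lid is pressed fully shut in turn, then move clear. Only touch the lids: do not lift any of them further open, do not bear down hard on the organiser, and leave the loose bin, bolt, nut and screwdriver where they are.

Things in the scene. Friction and masses are not known exactly. Their poses are not given: they have to be found in the camera images.
- organiser: Low black fastener organiser fixed to the bench: 98 mm deep (x), 230 mm long (y), 54 mm high, with five red flip lids side by side along y (lid 0 at y = +92 mm, then +46, 0, -46, -92). Origin: centre of its underside, at bench height; z up; -x is the front (robot) side, where the lids gape; the hinges are on the +x side.
- row_mid (a point): Point at the middle of the stroke line, over lid 2: 30 mm to the front of the organiser's centre, at shut-crest height, 67 mm above the bench. Axes as the organiser's. Fingertips moved along y through this point, level with it to 2 mm higher, slide up the flank of each next ajar lid and press it shut.
- lid_shape (a point): Point on lid 2's crest strip, 15 mm from its front edge; it moves with the lid. All lids are alike: rigid shallow roofs 44 mm wide (along y), 90 mm front to back, with a flat crest strip 10 mm wide along the middle and flanks sloping down 9 mm to the side edges, 2 mm apart from the next lid. Shut, the crest is level, 67 mm above the bench.
- bail_end: Black end block, 80 x 26 mm and 26 mm high, with an upright steel bail (round bar 6 mm, 66 mm wide, top at 53 mm above the bench), fixed at one end of the organiser: at y = +131 mm or y = -131 mm in the organiser's frame. Origin: centre of its underside. It marks the end where the stroke begins.
- plain_end: Plain black end block, 80 x 26 mm and 26 mm high, without a bail, at the other end of the organiser. Origin: centre of its underside.
- loose_bin: Bystander: loose open red bin of white wall plugs, 80 x 75 mm, 48 mm high, beside one end of the organiser. Origin: centre of its underside.
- bolt: Bystander: loose steel hex bolt standing on its head, 54 mm high, head 26 mm across, in front of the organiser. Origin: centre of its underside.
- nut: Bystander: loose brass round nut lying flat, 28 mm across, 12 mm high, in front of the organiser. Origin: centre of its underside.
- driver: Bystander: loose screwdriver, lying behind the hinge side of the organiser roughly along its length. Origin: underside of the screwdriver, about the middle of its length.
- lid0 (a joint): Opening angle (rad) of lid 0, at y = +92 mm in the organiser's frame: 0 is shut, it grows as the front edge rises. Hinge along y at x = +46 mm, 55 mm above the bench; the lid reaches 91 mm forward of it. It starts ajar at 0.08 to 0.11 (front edge 7 to 10 mm up) and stays where it is left; about 1 N near the front edge pushes it down.
- lid1 (a joint): Opening angle (rad) of lid 1, at y = +46 mm in the organiser's frame: 0 is shut, it grows as the front edge rises. Hinge along y at x = +46 mm, 55 mm above the bench; the lid reaches 91 mm forward of it. It starts ajar at 0.08 to 0.11 (front edge 7 to 10 mm up) and stays where it is left; about 1 N near the front edge pushes it down.
- lid2 (a joint): Opening angle (rad) of lid 2, at y = +0 mm in the organiser's frame: 0 is shut, it grows as the front edge rises. Hinge along y at x = +46 mm, 55 mm above the bench; the lid reaches 91 mm forward of it. It starts ajar at 0.08 to 0.11 (front edge 7 to 10 mm up) and stays where it is left; about 1 N near the front edge pushes it down.
- lid3 (a joint): Opening angle (rad) of lid 3, at y = -46 mm in the organiser's frame: 0 is shut, it grows as the front edge rises. Hinge along y at x = +46 mm, 55 mm above the bench; the lid reaches 91 mm forward of it. It starts ajar at 0.08 to 0.11 (front edge 7 to 10 mm up) and stays where it is left; about 1 N near the front edge pushes it down.
- lid4 (a joint): Opening angle (rad) of lid 4, at y = -92 mm in the organiser's frame: 0 is shut, it grows as the front edge rises. Hinge along y at x = +46 mm, 55 mm above the bench; the lid reaches 91 mm forward of it. It starts ajar at 0.08 to 0.11 (front edge 7 to 10 mm up) and stays where it is left; about 1 N near the front edge pushes it down.
Not all that is in view belongs to the job. What is shaped like the bail_end but blue or purple is not meant.

How it is judged:
By the outcome, as a careful person would: the job done as asked, in the order asked, and still so for the second after the job is handed in, with the robot touching nothing.
It also fails if it takes over 40 s, if anything falls off the work surface, if the arm or the gripper's body presses on something with over 40 N, if the wrist force passes 120 N, or if a joint passes its speed limit or range.

ROBOT

A 6-joint arm with a two-finger parallel gripper is mounted at the origin on the work surface. World frame = base frame: x ahead of the robot, y to its left, z up, the work surface at z = 0. Lengths are in m, angles in rad, forces in N, time in s.
With the tool pointing down it reaches from about 0.25 to 0.775 m from the base axis. Payload 4 kg.
Tool frame: the origin (TCP) lies between the finger pads; the fingertips stand 14 mm ahead of it and the grasp point (between the pads) lies 5 mm behind it; z points along the fingers, y is the direction in which the jaws open and shut (so a half turn about z gives the same grasp; the last joint's range is limited). The gripper opens to 94 mm and grips with 3 to 60 N. Pads are 16 mm wide; open, the fingers measure 119 mm over their backs; the gripper's body (75 mm by 177 mm) begins 78 mm behind the grasp point.
Start: joints at [1.16, 0.087, 1.371, -0, 1.684, -0.103], TCP at [0.167, 0.524, 0.22] pointing down, gripper open.
Joint ranges: [-3.1, 3.1], [-0.76, 2.03], [0.27, 2.55], [-1.08, 4.22], [0.17, 2.65], [-2.57, 2.57]. Speed limits (rad/s): [2.79, 2.79, 3.14, 3.14, 3.14, 3.14].

INTERFACE

Orientations are given as [roll, pitch, yaw] about the fixed x, y, z axes, in that order (R = Rz(yaw) Ry(pitch) Rx(roll)).
In Python, from bench import robot, cams, spotter gives the robot as it stands.
- The arm moves only by the shell command python3 -m inch 'ROWS'. ROWS is JSON, a list of rows, each an object of numbers: "grip": the opening, from 0 (shut) to 1 (fully open); "dx", "dy", "dz": the shift along the tool's x, y, z in units of 25 mm (1.0 is 25 mm); "rx", "ry", "rz": the turn, a rotation vector about the tool's x, y, z in units of 5 degrees (1.0 is 5 degrees). A call has 1 to 12 rows; each row shifts and turns the pose as measured when the row begins, along the tool's axes as they then stand; what a row does not reach is not made up. A row lasts 1/8 s, in which the tool goes at most 62.5 mm and 10.7 degrees, less where a joint would pass 70% of its speed; a pose out of reach is approached as far as the arm can. A call is refused whole if a number of a shift passes 1 or a number of a turn 1, either way. A call with a gripper value outside its range is refused whole. The fingers move at their own pace and stop on an object; the grip force is fixed at half the most. Time passes only in rows, so rows that do not move let the fingers close. It gives the time, the measured TCP pose, the force and the opening at its end, in the units of the state.
- robot.get_obs(): the state, without advancing time (a new reading comes with each control period).
- cams.snapshot(name): name is "scene" or "top" or "wrist"; returns a dict with "frame" (400x640x3 uint8, red, green, blue), "intrinsics" (3x3 intrinsics, pixels), "eye" and "orientation" of the camera in the world. Camera axes: x right, y up, looking along -z (the intrinsics and any distortion apply to the point x, -y, -z); pixel columns grow to the right and rows downward; lengths in m; the calibration is good to about 2 mm. The wrist camera is an equidistant fisheye: a pixel r from the principal point sees the ray r / f radians off the axis. A picture is of the moment at which its call begins. There is no depth.
- robot.close_job(): hands the job in, once; it reports no verdict.
Trained networks look in a picture, given as the dict that the camera call returned (one of the last four; its "shot" number tells which), for a name from the list of things; names that differ only in an ending like _2 or _b are one class to them, and where a whole thing is asked for, a point or a joint stands for the part that bears it (a point fixed in the world has none). Each returns a list of dicts, best first, with "score" (0 to 1); they miss things now and then, are a little off and sometimes report something else, mostly with a low value. They report only what shows in the picture. A call takes as long as a camera call. They do not tell look-alikes from the thing itself.
- spotter.regions_of(picture, query): "pixels" (400x640 bool, what is visible of it) and "extent" ([left, top, right, bottom] in pixels, round what is visible of it).
- spotter.place_of(picture, query): "pixel" ([column, row] in pixels: a listed point, or the origin of a listed thing).
The state is a dict: "time": time; "joint_positions": joint angles; "qvel": joint speeds; "joint_torque": joint torques, N m; "tool_pos": TCP position; "ee_rot": TCP orientation; "wrist_force": force on the tool from outside, world axes, zero at the start; "wrist_torque": the same for the moment, N m; "width": finger opening in m.
Only numpy, scipy, OpenCV 4.12 (cv2) and the standard library are available. Lean on these libraries where they do the work, as an engineer would, in place of code of your own. Each camera call takes 0.05 s, during which the arm holds its last target.

## Working session

There is one attempt and no reset: what is moved stays moved. The work goes in short steps, Python scripts to look and compute and a shell command to move; the robot and the scene stay as the last step left them, time stands still between calls to the robot, and variables do not carry over. Pictures are saved under pics/ and viewed, and the job is handed in when it is done.

```bash
mkdir -p pics; ls; cat > h.py <<'E'
import numpy as np, cv2
from bench import robot, cams, spotter
def save(p,n): cv2.imwrite('pics/'+n,cv2.cvtColor(p['frame'],cv2.COLOR_RGB2BGR))
E
python3 - <<'E'
from h import *
o=robot.get_obs(); print({k:np.round(v,3).tolist() for k,v in o.items()})
for n in ['scene','top','wrist']:
    p=cams.snapshot(n); save(p,n+'0.png')
    print(n,p['intrinsics'],p['eye'],p['orientation'])
    for q in ['organiser','row_mid','lid_shape','bail_end','plain_end','loose_bin','bolt','nut','driver']:
        print(q,[(round(d['score'],2),np.round(d['pixel'],1).tolist()) for d in spotter.place_of(p,q)])
E
```

```text
pics
{'time': 0.0, 'joint_positions': [1.16, 0.088, 1.372, -0.0, 1.684, -0.103], 'qvel': [-0.003, -0.0, -0.001, -0.0, -0.001, 0.0], 'joint_torque': [0.002, -34.018, -30.242, 0.072, 0.033, -0.0], 'tool_pos': [0.166, 0.524, 0.218], 'ee_rot': [-3.139, -0.0, 2.834], 'wrist_force': [0.377, -0.686, -0.623], 'wrist_torque': [0.013, -0.006, 0.001], 'width': 0.094}
scene [[433.24267404   0.         325.20274832]
 [  0.         433.24267404 198.5509787 ]
 [  0.           0.           1.        ]] [0.91715332 0.27484745 0.72649893] [0.61329578 0.00550114 2.35277451]
organiser [(0.78, [375.7, 230.9])]
row_mid [(0.77, [385.5, 204.1])]
lid_shape [(0.57, [388.4, 202.3])]
bail_end [(0.94, [293.4, 129.8]), (0.78, [324.5, 192.0]), (0.71, [374.9, 228.6]), (0.63, [345.1, 149.8])]
plain_end [(0.77, [423.6, 274.4])]
loose_bin [(0.69, [283.8, 174.0])]
bolt [(0.46, [455.6, 228.6])]
nut [(0.63, [381.4, 175.3])]
driver [(0.59, [327.1, 254.9])]
top [[376.41999957   0.         317.11414789]
 [  0.         376.41999957 194.68956624]
 [  0.           0.           1.        ]] [ 0.5333007  -0.04915597  0.77959949] [ 0.0454319   0.00659416 -1.59687201]
organiser [(0.98, [281.9, 210.5]), (0.26, [274.5, 226.1])]
row_mid [(0.84, [276.4, 226.5])]
lid_shape [(0.72, [276.9, 226.6])]
bail_end [(0.89, [434.2, 239.8]), (0.73, [342.7, 209.2]), (0.56, [371.4, 257.3])]
plain_end [(0.87, [214.0, 209.9])]
loose_bin [(0.66, [321.7, 264.8]), (0.56, [385.7, 189.2])]
bolt [(0.63, [229.9, 265.4])]
nut [(0.68, [320.2, 264.2])]
driver [(0.8, [295.4, 152.2])]
wrist [[309.70691629   0.         316.40952856]
 [  0.         309.70691629 197.78686611]
 [  0.           0.           1.        ]] [0.10060492 0.54574379 0.38533168] [-2.42924860e-01 -5.85273122e-04  1.26359823e+00]
organiser []
row_mid []
lid_shape []
bail_end []
plain_end []
loose_bin []
bolt []
nut []
driver []
```

View pics/scene0.png

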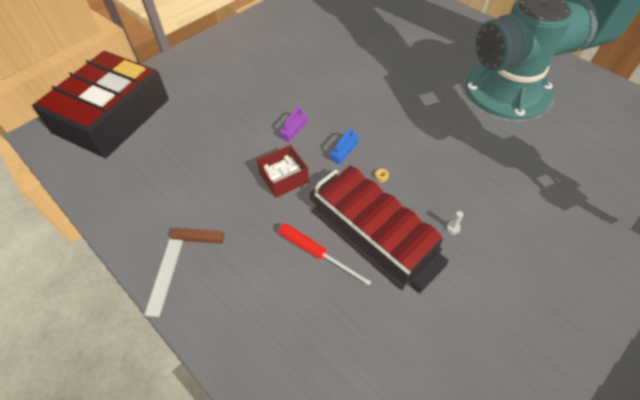

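View pics/top0.png

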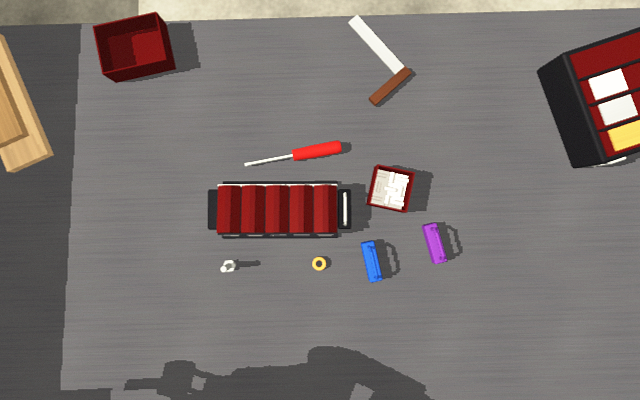

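Top view: the organiser is at about (278,210). Things that could be taken for bail_end are the black block with the steel bail at (343,209), a blue one at (371,260) and a purple one at (434,242). By the description the black one at (343,209) is the right one. The plain end is at (213,210), bin (390,188), bolt (229,266), nut (319,264), driver (300,153). Next I check this in a close crop and triangulate.

```bash
cat >> h.py <<'E'
from scipy.spatial.transform import Rotation as Ro
def ray(p,uv):
    K=p['intrinsics']; x=(uv[0]-K[0,2])/K[0,0]; y=(uv[1]-K[1,2])/K[1,1]
    R=Ro.from_euler('xyz',p['orientation']).as_matrix()
    d=R@np.array([x,-y,-1]); return np.array(p['eye']),d/np.linalg.norm(d)
def proj(p,X):
    K=p['intrinsics'];R=Ro.from_euler('xyz',p['orientation']).as_matrix()
    c=R.T@(np.array(X)-p['eye']); return np.array([K[0,2]+K[0,0]*c[0]/-c[2],K[1,2]+K[1,1]*c[1]/c[2]])
def onz(p,uv,z):
    e,d=ray(p,uv); return e+d*(z-e[2])/d[2]
def tri(a,ua,b,ub):
    e1,d1=ray(a,ua);e2,d2=ray(b,ub)
    s=np.linalg.lstsq(np.c_[d1,-d2],e2-e1,rcond=None)[0]
    A=e1+s[0]*d1;B=e2+s[1]*d2; return (A+B)/2,np.linalg.norm(A-B)
E
python3 - <<'E'
from h import *
t=cams.snapshot('top'); s=cams.snapshot('scene')
for q in ['organiser','row_mid','lid_shape','bail_end','plain_end','loose_bin','bolt','nut','driver']:
    a=spotter.place_of(t,q);b=spotter.place_of(s,q)
    best=min(((tri(t,i['pixel'],s,j['pixel']),i['pixel'],j['pixel']) for i in a for j in b),key=lambda r:r[0][1]) if q in('bail_end','loose_bin') else (tri(t,a[0]['pixel'],s,b[0]['pixel']),a[0]['pixel'],b[0]['pixel'])
    z={'row_mid':.067,'lid_shape':.075}.get(q,0)
    print(q,np.round(best[0][0],4),round(best[0][1],4),np.round(best[1],1),'onz',np.round(onz(t,best[1],z),4)[:2],np.round(onz(s,best[2],z),4)[:2])
crop=t['frame'][150:300,180:460]; c=cv2.resize(crop,None,fx=2.8,fy=2.8,interpolation=cv2.INTER_CUBIC)
cv2.imwrite('pics/topcrop.png',c[...,::-1])
crop=s['frame'][100:300,250:480]; c=cv2.resize(crop,None,fx=2.9,fy=2.9,interpolation=cv2.INTER_CUBIC)
cv2.imwrite('pics/scenecrop.png',c[...,::-1])
E
```

```text
organiser [ 0.5375  0.0299 -0.0072] 0.0004 [281.8 210.7] onz [0.5376 0.029 ] [0.5411 0.0325]Traceback (most recent call last):
  File "<stdin>", line 5, in <module>
IndexError: list index out of range
```

```bash
python3 - <<'E'
from h import *
t=cams.snapshot('top'); s=cams.snapshot('scene')
for q in ['organiser','row_mid','lid_shape','bail_end','plain_end','loose_bin','bolt','nut','driver']:
    z={'row_mid':.067,'lid_shape':.075}.get(q,0)
    a=spotter.place_of(t,q);b=spotter.place_of(s,q)
    print(q,'top',[np.round(onz(t,i['pixel'],z)[:2],4).tolist() for i in a],'scene',[np.round(onz(s,i['pixel'],z)[:2],4).tolist() for i in b])
    if a and b:
        r=min((tri(t,i['pixel'],s,j['pixel']) for i in a for j in b),key=lambda r:r[1]); print('   tri',np.round(r[0],4),round(r[1],4))
crop=t['frame'][150:300,180:460]; c=cv2.resize(crop,None,fx=2.8,fy=2.8,interpolation=cv2.INTER_CUBIC)
cv2.imwrite('pics/topcrop.png',c[...,::-1])
crop=s['frame'][100:300,250:480]; c=cv2.resize(crop,None,fx=2.9,fy=2.9,interpolation=cv2.INTER_CUBIC)
cv2.imwrite('pics/scenecrop.png',c[...,::-1])
E
```

```text
organiser top [[0.5388, 0.0255]] scene [[0.5425, 0.0308]]
   tri [ 0.5383  0.027  -0.0093] 0.0017
row_mid top [[0.5063, 0.0356]] scene [[0.5196, 0.038]]
   tri [0.5079 0.0349 0.0516] 0.0068
lid_shape top [[0.5139, 0.0355], [0.4373, -0.0436]] scene [[0.5146, 0.0369]]
   tri [0.5136 0.036  0.073 ] 0.0006
bail_end top [[0.5419, -0.0922], [0.4309, -0.1552], [0.4658, -0.2804]] scene [[0.4284, -0.1505], [0.4748, 0.0079], [0.4611, -0.2793], [0.5376, -0.1039]]
   tri [ 0.465  -0.2775  0.0046] 0.0038
plain_end top [[0.5439, 0.1673]] scene [[0.5516, 0.1562]]
   tri [0.5481 0.1613 0.0025] 0.0132
loose_bin top [[0.5821, -0.1869]] scene [[0.5808, -0.1922], [0.646, -0.0025]]
   tri [ 0.5828 -0.187   0.0061] 0.0031
bolt top [[0.4248, 0.1289]] scene [[0.4322, 0.1458]]
   tri [ 0.4186  0.1382 -0.0252] 0.0086
nut top [[0.5737, -0.1901], [0.4329, -0.0438]] scene [[0.4344, -0.0458]]
   tri [ 4.338e-01 -4.480e-02  3.000e-04] 0.0024
driver top [[0.6496, 0.0009]] scene [[0.6448, 0.0093]]
   tri [ 0.6469  0.0047 -0.0023] 0.0095
```

View pics/topcrop.png

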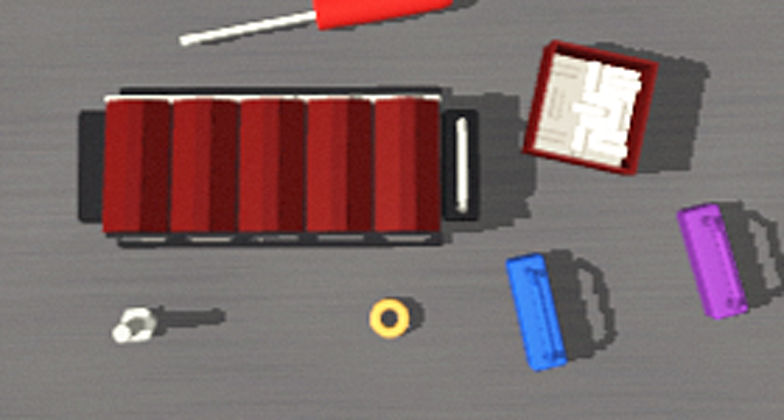

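View pics/scenecrop.png

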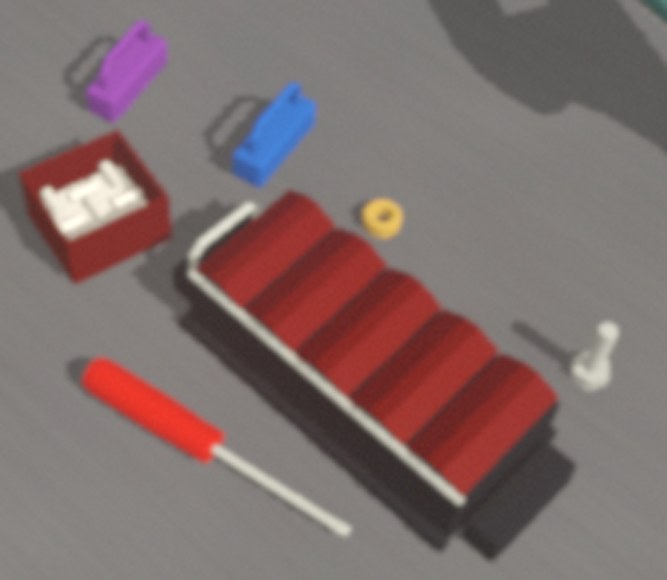

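The crops confirm the black block with the steel bail, on the world −y side. So the stroke goes from −y to +y, lid 4 to lid 0. Next I fit the organiser pose with block and body corners and overlay it.

```bash
cat > fit.py <<'E'
from h import *
from scipy.optimize import least_squares
t=cams.snapshot('top'); s=cams.snapshot('scene')
f=lambda x,y:(180+x/2.8,150+y/2.8)
g=lambda x,y:(250+x/2.9,100+y/2.9)
# model corners: y=+144 plain end outer
obsT=[((.04,.144,.026),f(80,111)),((-.04,.144,.026),f(80,222)),((.04,-.144,.026),f(479,111)),((-.04,-.144,.026),f(479,220)),
]
obsS=[((-.04,.144,.026),g(575,465)),((.04,.144,.026),g(492,560-14))]
def W(m,q):
    c,s_=np.cos(q[2]),np.sin(q[2]); return np.array([q[0]+c*m[0]-s_*m[1],q[1]+s_*m[0]+c*m[1],m[2]])
def res(q,o): return np.concatenate([proj(p,W(m,q))-u for p,m,u in o])
A=[(t,m,u) for m,u in obsT];B=[(s,m,u) for m,u in obsS]
for o in (A,A+B):
    r=least_squares(res,[.54,.03,0],args=(o,)); print(np.round(r.x,4),np.round(res(r.x,o),1))
q=least_squares(res,[.54,.03,0],args=(A,)).x
L=[]
for sy in(-1,1):
  for sx in(-1,1):
    L+=[((sx*.04,sy*.118,.026),(sx*.04,sy*.144,.026))]
  L+=[((-.04,sy*.144,.026),(.04,sy*.144,.026)),((-.04,sy*.144,0),(.04,sy*.144,0))]
L+=[((x,-.115,z),(x,.115,z)) for x in(-.049,.049) for z in(0,.054)]
L+=[((-.03,-.115,.067),(-.03,.115,.067)),((0,-.131-.0,.053),(.0,-.131,.026))]
for p,n,(x0,y0,x1,y1) in((t,'top',(180,150,460,300)),(s,'scene',(250,100,480,300))):
    k=2.8 if n=='top' else 2.9
    im=cv2.resize(p['frame'][y0:y1,x0:x1],None,fx=k,fy=k,interpolation=cv2.INTER_CUBIC)[...,::-1].copy()
    for a,b in L:
        P=[tuple(int(v) for v in (proj(p,W(m,q))-(x0,y0)+.5)*k) for m in(a,b)]
        cv2.line(im,P[0],P[1],(0,255,0),1)
    cv2.imwrite(f'pics/fit_{n}.png',im)
E
python3 fit.py
```

```text
[ 0.5405  0.0305 -0.0235] [-0.4 -0.1 -0.8  0.2  0.5 -0.6  0.8  0.5]
[ 0.5422  0.0309 -0.0347] [-0.4 -1.8 -1.3 -1.5  0.5 -0.6  0.3  0.5  0.8 -1.9  0.8 -1.2]
```

```bash
python3 -c "
import cv2,numpy as np
a=cv2.imread('pics/fit_top.png');b=cv2.imread('pics/fit_scene.png')
"
```

```text
(no output)
```

View pics/fit_top.png

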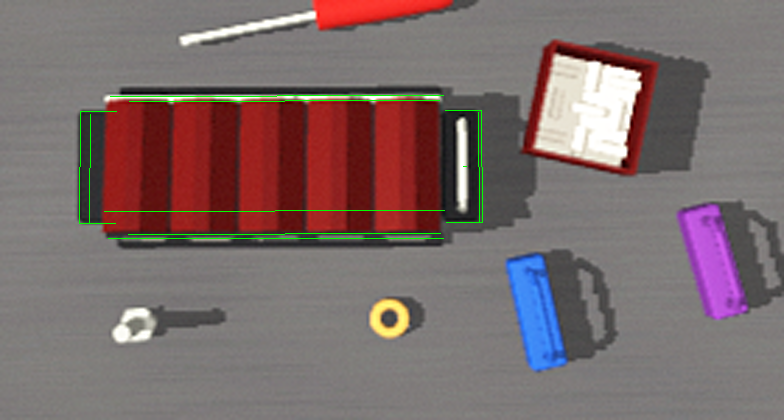

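View pics/fit_scene.png

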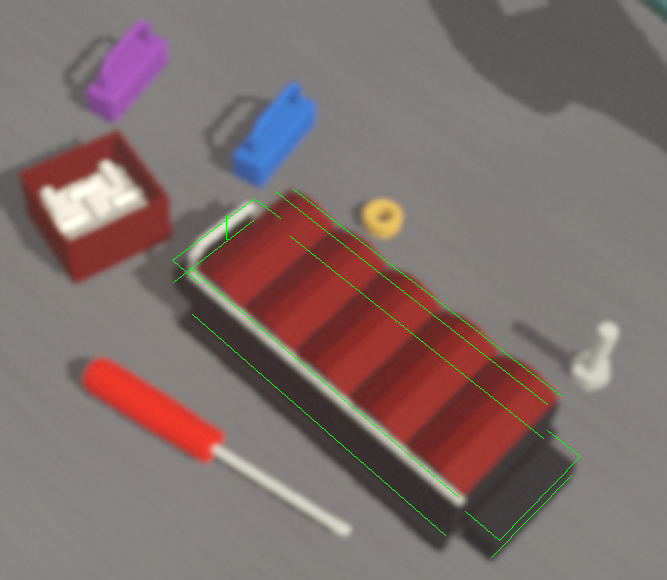

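Fit: organiser at about (0.541, 0.031) with yaw about −0.024, good to 2–3 mm. The stroke runs in organiser coordinates from (−0.03, −0.15) to (−0.03, +0.15), tips at about 67.5 mm. First I turn the yaw to 3.118 with the fingers closing while I travel at height.

```bash
python3 -m inch '[{"grip":0,"rz":-0.8},{"grip":0,"rz":-0.8},{"grip":0,"rz":-0.8},{"grip":0,"rz":-0.8},{"grip":0,"dy":-1,"dx":-0.56},{"grip":0,"dy":-1,"dx":-0.56},{"grip":0,"dy":-1,"dx":-0.56},{"grip":0,"dy":-1,"dx":-0.56},{"grip":0,"dy":-1,"dx":-0.56},{"grip":0,"dy":-1,"dx":-0.56},{"grip":0},{"grip":0}]'
python3 - <<'E'
from h import *
for i in range(6):
    o=robot.get_obs(); print(o['time'],np.round(o['tool_pos'],4),np.round(o['ee_rot'],4),np.round(o['wrist_force'],2),o['width']); cams.snapshot('top')
E
```

```text
2.9 [0.1666 0.5242 0.2195] [3.1415 0.     2.8338] [ 0.51 -0.08  0.22] 0.09422790875766013
2.95 [0.1666 0.5242 0.2195] [ 3.1415 -0.      2.8338] [ 0.64 -0.24  0.87] 0.09398741801891869
3.0 [0.1667 0.5241 0.2195] [3.1415 0.     2.8337] [-0.51 -1.03  0.08] 0.09407617949931883
3.05 [0.1666 0.5242 0.2195] [3.1415 0.     2.8338] [-1.15 -0.09  0.46] 0.09431440246841064
3.1 [0.1666 0.5242 0.2195] [3.1415 0.     2.8338] [-0.15  0.24 -0.61] 0.09386585887390503
3.15 [0.1666 0.5242 0.2195] [3.1415 0.     2.8338] [-0.7   0.33  0.72] 0.09405680705905396invalid input at $[0]: expected keys grip, dx, dy, dz, rx, ry, rz
```

Every row needs all the keys. Position noise is small, about 0.1 mm.

```bash
python3 -m inch '[{"grip":0,"dx":0,"dy":0,"dz":0,"rx":0,"ry":0,"rz":-0.8},{"grip":0,"dx":0,"dy":0,"dz":0,"rx":0,"ry":0,"rz":-0.8},{"grip":0,"dx":0,"dy":0,"dz":0,"rx":0,"ry":0,"rz":-0.8},{"grip":0,"dx":0,"dy":0,"dz":0,"rx":0,"ry":0,"rz":-0.8},{"grip":0,"dx":-0.5,"dy":-0.9,"dz":0,"rx":0,"ry":0,"rz":0},{"grip":0,"dx":-0.5,"dy":-0.9,"dz":0,"rx":0,"ry":0,"rz":0},{"grip":0,"dx":-0.5,"dy":-0.9,"dz":0,"rx":0,"ry":0,"rz":0},{"grip":0,"dx":-0.5,"dy":-0.9,"dz":0,"rx":0,"ry":0,"rz":0},{"grip":0,"dx":0,"dy":0,"dz":0,"rx":0,"ry":0,"rz":0}]'
python3 - <<'E'
from h import *
o=robot.get_obs(); print(o['time'],np.round(o['tool_pos'],4),np.round(o['ee_rot'],4),np.round(o['wrist_force'],2),o['width'])
E
```

```text
time: 4.32
tool_pos: [0.2159, 0.4312, 0.2194]
ee_rot: [3.141, 0.0, 3.124]
wrist_force: [0.3, -0.1, -0.2]
width: 0.0077
4.325 [0.2159 0.4312 0.2194] [3.1410e+00 3.0000e-04 3.1237e+00] [ 0.33 -0.08 -0.23] 0.0077470190686891646
```

```bash
R='x'; python3 -m inch '[{"grip":0,"dx":-0.5,"dy":-0.9,"dz":0,"rx":0,"ry":0,"rz":0},{"grip":0,"dx":-0.5,"dy":-0.9,"dz":0,"rx":0,"ry":0,"rz":0},{"grip":0,"dx":-0.5,"dy":-0.9,"dz":0,"rx":0,"ry":0,"rz":0},{"grip":0,"dx":-0.5,"dy":-0.9,"dz":0,"rx":0,"ry":0,"rz":0},{"grip":0,"dx":-0.5,"dy":-0.9,"dz":0,"rx":0,"ry":0,"rz":0},{"grip":0,"dx":-0.5,"dy":-0.9,"dz":0,"rx":0,"ry":0,"rz":0},{"grip":0,"dx":-0.5,"dy":-0.9,"dz":0,"rx":0,"ry":0,"rz":0},{"grip":0,"dx":-0.5,"dy":-0.9,"dz":0,"rx":0,"ry":0,"rz":0},{"grip":0,"dx":-0.5,"dy":-0.9,"dz":0,"rx":0,"ry":0,"rz":0},{"grip":0,"dx":-0.5,"dy":-0.9,"dz":0,"rx":0,"ry":0,"rz":0},{"grip":0,"dx":-0.5,"dy":-0.9,"dz":0,"rx":0,"ry":0,"rz":0},{"grip":0,"dx":-0.5,"dy":-0.9,"dz":0,"rx":0,"ry":0,"rz":0}]'
python3 -m inch '[{"grip":0,"dx":-0.5,"dy":-0.9,"dz":0,"rx":0,"ry":0,"rz":0},{"grip":0,"dx":-0.5,"dy":-0.9,"dz":0,"rx":0,"ry":0,"rz":0},{"grip":0,"dx":-0.5,"dy":-0.9,"dz":0,"rx":0,"ry":0,"rz":0},{"grip":0,"dx":-0.5,"dy":-0.9,"dz":0,"rx":0,"ry":0,"rz":0},{"grip":0,"dx":-0.5,"dy":-0.9,"dz":0,"rx":0,"ry":0,"rz":0},{"grip":0,"dx":-0.5,"dy":-0.9,"dz":0,"rx":0,"ry":0,"rz":0},{"grip":0,"dx":-0.5,"dy":-0.9,"dz":0,"rx":0,"ry":0,"rz":0},{"grip":0,"dx":-0.5,"dy":-0.9,"dz":0,"rx":0,"ry":0,"rz":0},{"grip":0,"dx":-0.5,"dy":-0.9,"dz":0,"rx":0,"ry":0,"rz":0},{"grip":0,"dx":-0.5,"dy":-0.9,"dz":0,"rx":0,"ry":0,"rz":0},{"grip":0,"dx":-0.5,"dy":-0.9,"dz":0,"rx":0,"ry":0,"rz":0},{"grip":0,"dx":0,"dy":0,"dz":0,"rx":0,"ry":0,"rz":0}]'
python3 - <<'E'
from h import *
o=robot.get_obs(); print(o['time'],np.round(o['tool_pos'],4),np.round(o['ee_rot'],4),np.round(o['wrist_force'],2),o['width'])
p=cams.snapshot('wrist'); save(p,'wrist1.png')
t=cams.snapshot('top'); s=cams.snapshot('scene')
for n,p in(('top',t),('scene',s)): save(p,n+'1.png'); print(n,np.round(proj(p,o['tool_pos']-[0,0,.014]),1))
E
```

```text
time: 5.82
tool_pos: [0.3652, 0.1629, 0.2193]
ee_rot: [3.131, 0.001, 3.137]
wrist_force: [-0.5, 0.5, 0.1]
width: 0.0004
time: 7.32
tool_pos: [0.5137, -0.0843, 0.2163]
ee_rot: [3.122, 0.006, -3.139]
wrist_force: [0.7, 0.1, -0.4]
width: 0.0003
7.325 [ 0.5137 -0.0843  0.2163] [ 3.1222  0.0063 -3.1392] [ 0.74  0.12 -0.43] 0.0002614804144670062
top [342.9 224. ]
scene [344.2 116.8]
```

View pics/wrist1.png

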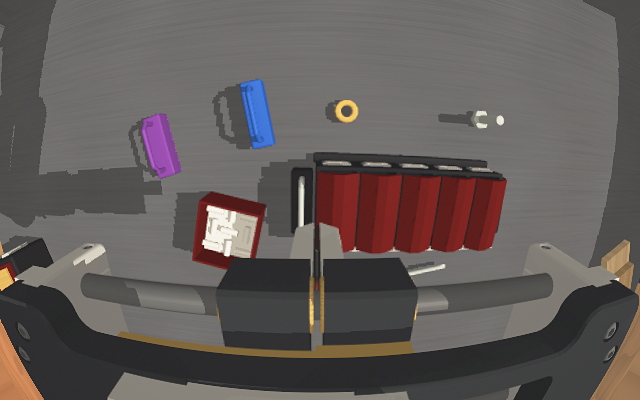

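View pics/scene1.png

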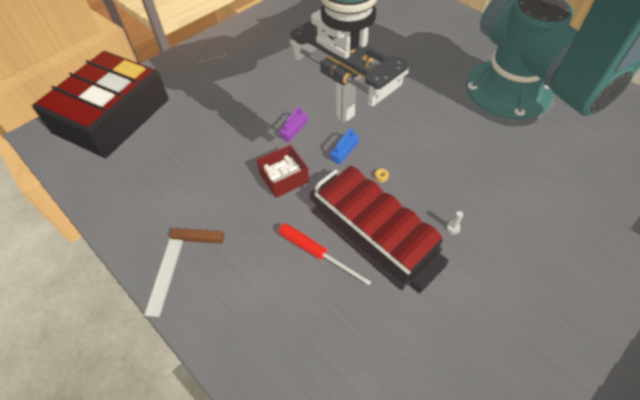

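The wrist view shows the bail block at (302,200) next to the lids, and the tool about over that end. Before going down I check the organiser pose with the wrist camera.

```bash
cat >> h.py <<'E'
def rayw(p,uv):
    K=p['intrinsics']; x=(uv[0]-K[0,2])/K[0,0]; y=(uv[1]-K[1,2])/K[1,1]; r=np.hypot(x,y)
    k=np.sin(r)/r; R=Ro.from_euler('xyz',p['orientation']).as_matrix()
    return np.array(p['eye']),R@np.array([x*k,-y*k,-np.cos(r)])
def onzw(p,uv,z):
    e,d=rayw(p,uv); return e+d*(z-e[2])/d[2]
E
python3 - <<'E'
from h import *
p=cams.snapshot('wrist'); print(p['eye'])
for q,z in [('organiser',0),('row_mid',.067),('bail_end',0),('plain_end',0)]:
    print(q,[(round(d['score'],2),np.round(onzw(p,d['pixel'],z)[:2],4).tolist()) for d in spotter.place_of(p,q)])
c=cv2.resize(p['frame'][130:280,190:520],None,fx=2.4,fy=2.4,interpolation=cv2.INTER_CUBIC); cv2.imwrite('pics/wcrop1.png',c[...,::-1])
E
```

```text
[ 0.44238318 -0.08585036  0.38209351]
organiser [(0.94, [0.5437, 0.0284])]
row_mid [(0.8, [0.5149, 0.0324])]
bail_end [(0.84, [0.4342, -0.1485]), (0.81, [0.5427, -0.0961]), (0.78, [0.4657, -0.283])]
plain_end [(0.27, [0.5406, -0.0957])]
```

View pics/wcrop1.png

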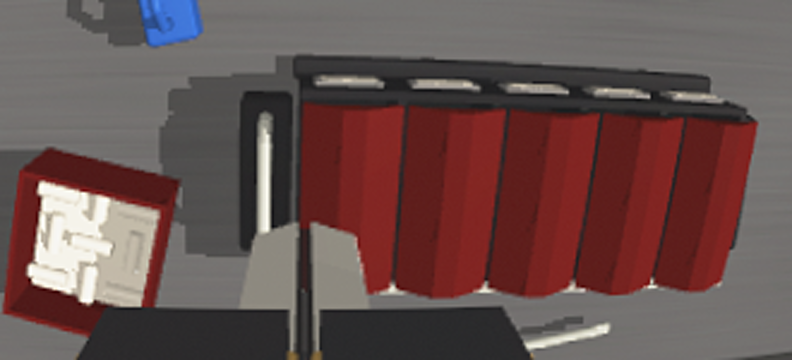

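The wrist camera gives organiser (0.544, 0.028) and row_mid (0.515, 0.032), which agrees. I correct the tilt and go down short of the stroke height, outside the bail end.

```bash
python3 -m inch '[{"grip":0,"dx":0.1,"dy":-0.7,"dz":0,"rx":0.22,"ry":0.07,"rz":0.3},{"grip":0,"dx":0.1,"dy":-0.7,"dz":0,"rx":0,"ry":0,"rz":0},{"grip":0,"dx":0,"dy":0,"dz":0.9,"rx":0,"ry":0,"rz":0},{"grip":0,"dx":0,"dy":0,"dz":0.9,"rx":0,"ry":0,"rz":0},{"grip":0,"dx":0,"dy":0,"dz":0.9,"rx":0,"ry":0,"rz":0},{"grip":0,"dx":0,"dy":0,"dz":0.9,"rx":0,"ry":0,"rz":0},{"grip":0,"dx":0,"dy":0,"dz":0.9,"rx":0,"ry":0,"rz":0},{"grip":0,"dx":0,"dy":0,"dz":0,"rx":0,"ry":0,"rz":0}]'
python3 - <<'E'
from h import *
o=robot.get_obs(); print(o['time'],np.round(o['tool_pos'],4),np.round(o['ee_rot'],4),np.round(o['wrist_force'],2),o['width'])
p=cams.snapshot('wrist'); save(p,'wrist2.png')
s=cams.snapshot('scene'); tip=o['tool_pos']-[0,0,.014]; print(proj(s,tip))
c=cv2.resize(s['frame'][60:260,250:480],None,fx=2.9,fy=2.9,interpolation=cv2.INTER_CUBIC); cv2.imwrite('pics/s2.png',c[...,::-1])
E
```

```text
time: 8.72
tool_pos: [0.5059, -0.1286, 0.1025]
ee_rot: [-3.136, 0.003, 3.112]
wrist_force: [-0.1, 0.1, 0.1]
width: 0.0002
8.725 [ 0.5059 -0.1286  0.1025] [-3.1357e+00  2.8000e-03  3.1119e+00] [-0.06  0.09  0.11] 0.00023100011177175944
[328.78487603 145.78890165]
```

View pics/s2.png

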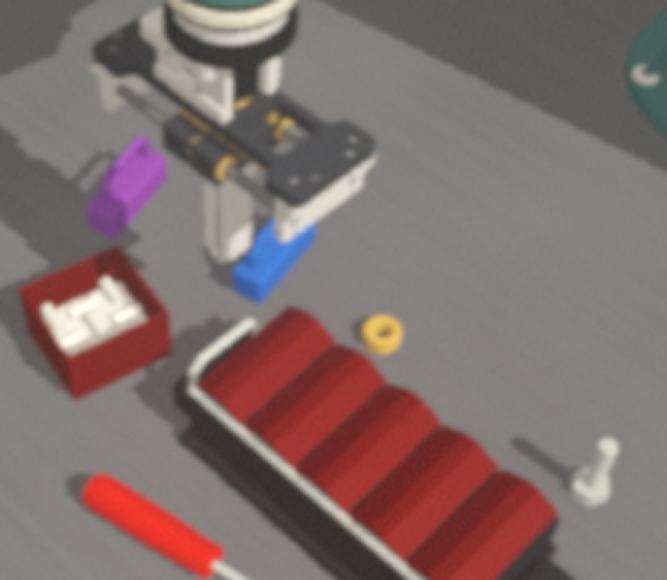

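View pics/wrist2.png

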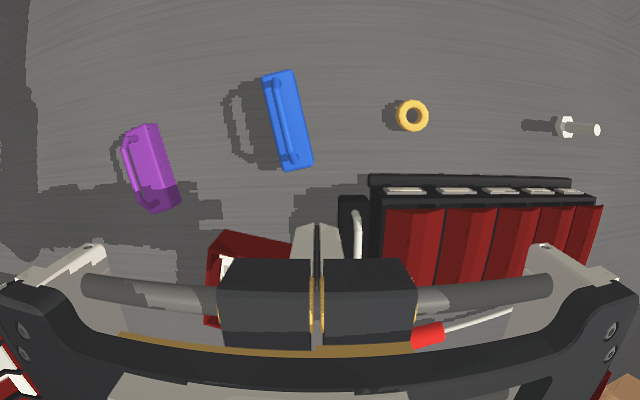

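```bash
python3 -m inch '[{"grip":0,"dx":-0.08,"dy":0,"dz":0.5,"rx":-0.07,"ry":0.03,"rz":-0.07},{"grip":0,"dx":0,"dy":0,"dz":0.34,"rx":0,"ry":0,"rz":0},{"grip":0,"dx":0,"dy":0,"dz":0,"rx":0,"ry":0,"rz":0}]'
```

```text
time: 9.2
tool_pos: [0.5114, -0.1302, 0.0853]
ee_rot: [-3.139, 0.009, 3.118]
wrist_force: [1.0, 1.1, -0.0]
width: 0.0005
```

```bash
python3 -m inch '[{"grip":0,"dx":0.1,"dy":0,"dz":0.14,"rx":0,"ry":0.1,"rz":0},{"grip":0,"dx":0,"dy":0,"dz":0,"rx":0,"ry":0,"rz":0}]'
```

```text
time: 9.45
tool_pos: [0.509, -0.1301, 0.0819]
ee_rot: [-3.139, 0.0, 3.119]
wrist_force: [-0.4, 0.4, 0.6]
width: 0.0009
```

Tip at 67.9 mm, level. I start the stroke in +tool y.

```bash
python3 -m inch '[{"grip":0,"dx":0,"dy":0.4,"dz":0,"rx":0,"ry":0,"rz":0},{"grip":0,"dx":0,"dy":0.4,"dz":0,"rx":0,"ry":0,"rz":0},{"grip":0,"dx":0,"dy":0.4,"dz":0,"rx":0,"ry":0,"rz":0}]'
```

```text
time: 9.82
tool_pos: [0.51, -0.0984, 0.0823]
ee_rot: [-3.139, 0.001, 3.118]
wrist_force: [-0.1, -0.0, -0.3]
width: 0.0008
```

```bash
python3 -m inch '[{"grip":0,"dx":0,"dy":0.4,"dz":0.03,"rx":0,"ry":0,"rz":0},{"grip":0,"dx":0,"dy":0.4,"dz":0.01,"rx":0,"ry":0,"rz":0},{"grip":0,"dx":0,"dy":0.4,"dz":0.01,"rx":0,"ry":0,"rz":0}]'
```

```text
time: 10.2
tool_pos: [0.5109, -0.066, 0.0813]
ee_rot: [-3.138, 0.002, 3.119]
wrist_force: [-0.1, -1.5, 1.2]
width: -0.0001
```

```bash
python3 -m inch '[{"grip":0,"dx":0,"dy":0.4,"dz":0,"rx":0,"ry":0,"rz":0},{"grip":0,"dx":0,"dy":0.4,"dz":0,"rx":0,"ry":0,"rz":0}]'
python3 - <<'E'
from h import *
p=cams.snapshot('wrist'); save(p,'wrist3.png')
E
```

```text
time: 10.45
tool_pos: [0.5114, -0.0443, 0.0812]
ee_rot: [-3.139, 0.002, 3.119]
wrist_force: [0.2, 0.5, 0.7]
width: 0.0005
```

View pics/wrist3.png

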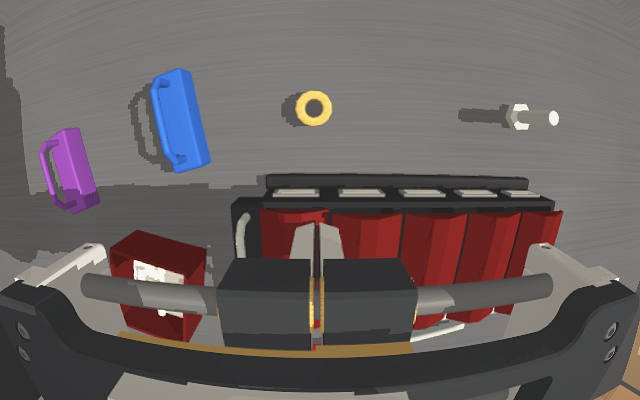

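Lid 4 (under the fingers) is lower than its neighbours and the force is about 1 N. I continue the stroke.

```bash
python3 -m inch '[{"grip":0,"dx":0,"dy":0.4,"dz":0,"rx":0,"ry":0,"rz":0},{"grip":0,"dx":0,"dy":0.4,"dz":0,"rx":0,"ry":0,"rz":0},{"grip":0,"dx":0,"dy":0.4,"dz":0,"rx":0,"ry":0,"rz":0}]'
```

```text
time: 10.88
tool_pos: [0.5121, -0.0119, 0.0813]
ee_rot: [-3.139, 0.002, 3.119]
wrist_force: [0.3, -0.9, 0.8]
width: 0.0005
```

```bash
python3 -m inch '[{"grip":0,"dx":0,"dy":0.4,"dz":0,"rx":0,"ry":0,"rz":0},{"grip":0,"dx":0,"dy":0.4,"dz":0,"rx":0,"ry":0,"rz":0},{"grip":0,"dx":0,"dy":0.4,"dz":0,"rx":0,"ry":0,"rz":0},{"grip":0,"dx":0,"dy":0.4,"dz":0,"rx":0,"ry":0,"rz":0}]'
python3 - <<'E'
from h import *
p=cams.snapshot('wrist'); save(p,'wrist4.png')
s=cams.snapshot('scene')
c=cv2.resize(s['frame'][100:300,250:480],None,fx=2.9,fy=2.9,interpolation=cv2.INTER_CUBIC); cv2.imwrite('pics/s4.png',c[...,::-1])
E
```

```text
time: 11.38
tool_pos: [0.5131, 0.0309, 0.0813]
ee_rot: [-3.139, 0.003, 3.119]
wrist_force: [0.3, -1.2, 1.1]
width: 0.0005
```

View pics/wrist4.png

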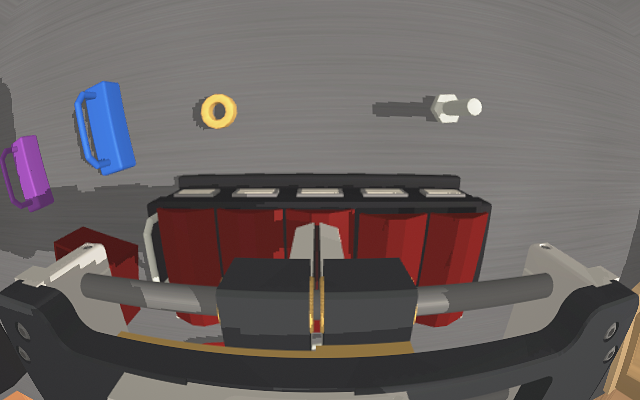

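View pics/s4.png

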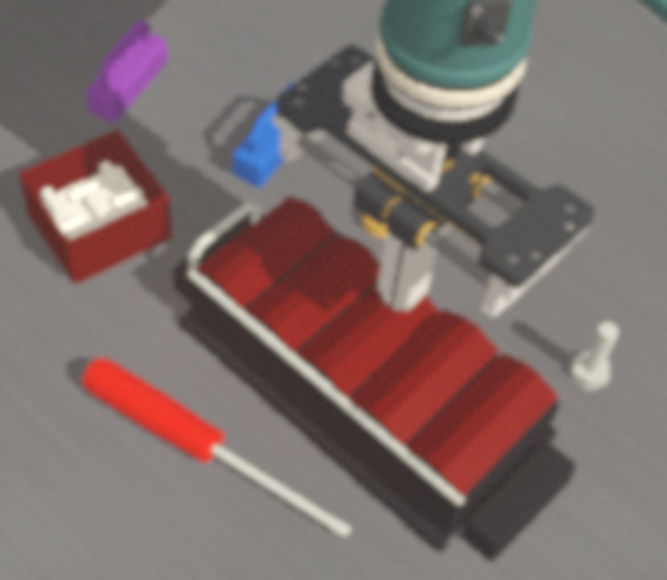

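The first two lids are visibly lower than the others (front edge of lid 4 in the crop went from row 192 to about 199). I continue at the same height.

```bash
python3 -m inch '[{"grip":0,"dx":0,"dy":0.4,"dz":0,"rx":0,"ry":0,"rz":0},{"grip":0,"dx":0,"dy":0.4,"dz":0,"rx":0,"ry":0,"rz":0},{"grip":0,"dx":0,"dy":0.4,"dz":0,"rx":0,"ry":0,"rz":0},{"grip":0,"dx":0,"dy":0.4,"dz":0,"rx":0,"ry":0,"rz":0}]'
```

```text
time: 11.98
tool_pos: [0.5138, 0.0731, 0.081]
ee_rot: [-3.139, 0.002, 3.119]
wrist_force: [-0.5, -5.5, 4.0]
width: 0.0006
```

```bash
python3 -m inch '[{"grip":0,"dx":0,"dy":0.4,"dz":0,"rx":0,"ry":0,"rz":0},{"grip":0,"dx":0,"dy":0.4,"dz":-0.01,"rx":0,"ry":0,"rz":0},{"grip":0,"dx":0,"dy":0.4,"dz":0,"rx":0,"ry":0,"rz":0}]'
```

```text
time: 12.35
tool_pos: [0.5145, 0.1059, 0.0811]
ee_rot: [-3.14, 0.002, 3.12]
wrist_force: [1.1, -1.1, 1.4]
width: 0.0007
```

```bash
python3 -m inch '[{"grip":0,"dx":0,"dy":0.4,"dz":0,"rx":0,"ry":0,"rz":0},{"grip":0,"dx":0,"dy":0.4,"dz":0,"rx":0,"ry":0,"rz":0}]'
python3 -m inch '[{"grip":0,"dx":0,"dy":0.4,"dz":0,"rx":0,"ry":0,"rz":0},{"grip":0,"dx":0,"dy":0.4,"dz":0,"rx":0,"ry":0,"rz":0},{"grip":0,"dx":0,"dy":0.4,"dz":0,"rx":0,"ry":0,"rz":0}]'
python3 -m inch '[{"grip":0,"dx":0,"dy":0.4,"dz":0,"rx":0,"ry":0,"rz":0},{"grip":0,"dx":0,"dy":0.4,"dz":0,"rx":0,"ry":0,"rz":0}]'
python3 - <<'E'
from h import *
s=cams.snapshot('scene')
c=cv2.resize(s['frame'][100:300,250:480],None,fx=2.9,fy=2.9,interpolation=cv2.INTER_CUBIC); cv2.imwrite('pics/s5.png',c[...,::-1])
E
```

```text
time: 12.6
tool_pos: [0.5151, 0.1271, 0.0812]
ee_rot: [-3.139, 0.002, 3.12]
wrist_force: [-0.3, -1.1, 2.0]
width: 0.0004
time: 12.98
tool_pos: [0.5154, 0.16, 0.0808]
ee_rot: [-3.141, 0.001, 3.12]
wrist_force: [0.6, -0.4, -0.6]
width: 0.0008
time: 13.22
tool_pos: [0.5157, 0.1816, 0.0805]
ee_rot: [-3.141, 0.001, 3.12]
wrist_force: [0.0, -0.4, 0.4]
width: 0.0008
```

View pics/s5.png

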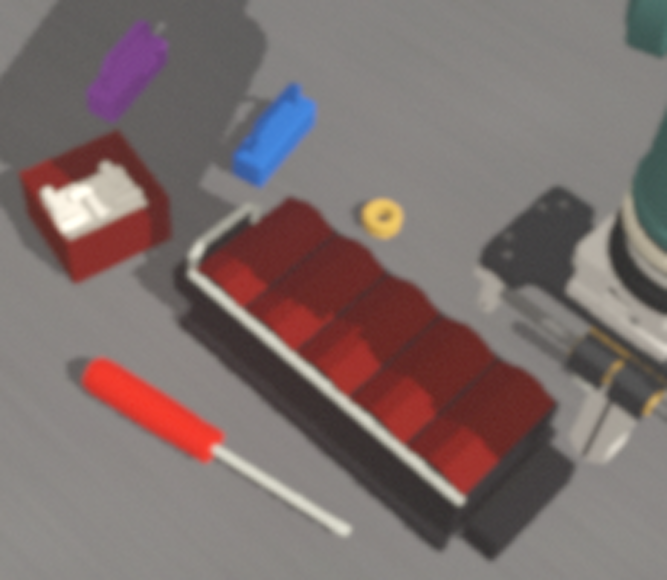

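All five lids now look level, and the tip is past the plain end. I move on a little and lift clear.

```bash
python3 -m inch '[{"grip":0,"dx":0,"dy":0.8,"dz":0,"rx":0,"ry":0,"rz":0},{"grip":0,"dx":0,"dy":0.6,"dz":-0.6,"rx":0,"ry":0,"rz":0},{"grip":0,"dx":0,"dy":0.6,"dz":-0.9,"rx":0,"ry":0,"rz":0},{"grip":0,"dx":0,"dy":0.6,"dz":-0.9,"rx":0,"ry":0,"rz":0},{"grip":0,"dx":0,"dy":0.6,"dz":-0.9,"rx":0,"ry":0,"rz":0},{"grip":0,"dx":0,"dy":0.6,"dz":-0.9,"rx":0,"ry":0,"rz":0},{"grip":0,"dx":0,"dy":0.5,"dz":-0.9,"rx":0,"ry":0,"rz":0},{"grip":0,"dx":0,"dy":0.5,"dz":-0.5,"rx":0,"ry":0,"rz":0},{"grip":0,"dx":0,"dy":0,"dz":0,"rx":0,"ry":0,"rz":0}]'
python3 - <<'E'
from h import *
import cv2
s=cams.snapshot('scene');t=cams.snapshot('top');w=cams.snapshot('wrist'); save(w,'wrist6.png')
a=cv2.imread('pics/scene0.png')[140:290,290:460]; b=s['frame'][140:290,290:460,::-1]
cv2.imwrite('pics/cmp.png',cv2.resize(np.hstack([a,b]),None,fx=2.3,fy=2.3,interpolation=cv2.INTER_CUBIC))
a=cv2.imread('pics/top0.png')[140:280,195:420]; b=t['frame'][140:280,195:420,::-1]
cv2.imwrite('pics/cmpt.png',cv2.resize(np.vstack([a,b]),None,fx=2.1,fy=2.1,interpolation=cv2.INTER_CUBIC))
E
```

```text
time: 14.4
tool_pos: [0.519, 0.3086, 0.2336]
ee_rot: [3.139, 0.009, 3.121]
wrist_force: [0.5, -0.2, -0.1]
width: 0.0003
```

View pics/cmp.png

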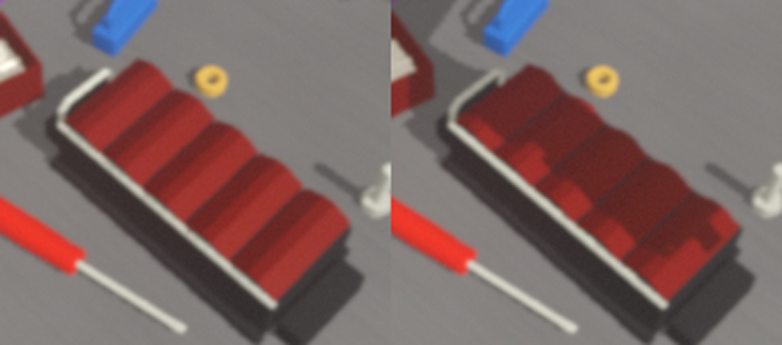

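View pics/cmpt.png

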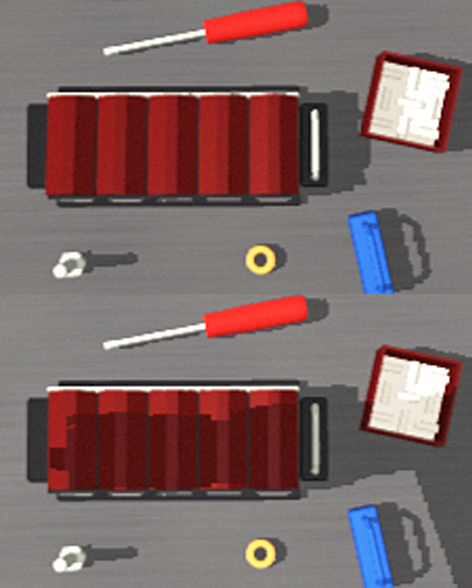

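View pics/wrist6.png

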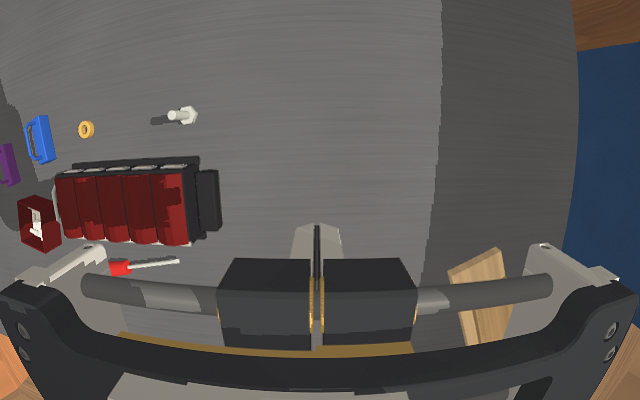

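Lids all lower; bystanders unmoved. I make one overlay check: predicted shut front edge (green) and ajar front edge (yellow).

```bash
python3 - <<'E'
from h import *
s=cams.snapshot('scene'); q=(.542,.030,-.024)
def W(m):
    c,n=np.cos(q[2]),np.sin(q[2]); return [q[0]+c*m[0]-n*m[1],q[1]+n*m[0]+c*m[1],m[2]]
a=cv2.cvtColor(cv2.imread('pics/scene0.png'),cv2.COLOR_BGR2RGB); out=[]
for im in (a,s['frame']):
    k=5; im=cv2.resize(im[150:270,345:450] if 0 else im[155:275,315:450],None,fx=k/1.7,fy=k/1.7,interpolation=cv2.INTER_CUBIC)[...,::-1].copy()
    for z0,col in((0,(0,255,0)),(.0085,(0,255,255))):
        P=[]
        for i in range(-2,3):
            for dy,h in((-.022,.058),(-.005,.067),(.005,.067),(.022,.058)):
                P.append((proj(s,W((-.045,i*.046+dy,h+z0)))-(315,155)+.5)*k/1.7)
        cv2.polylines(im,[np.int32(P)],False,col,1)
    out.append(im)
cv2.imwrite('pics/ov.png',np.hstack(out)); print(out[0].shape)
E
```

```text
(353, 397, 3)
```

View pics/ov.png

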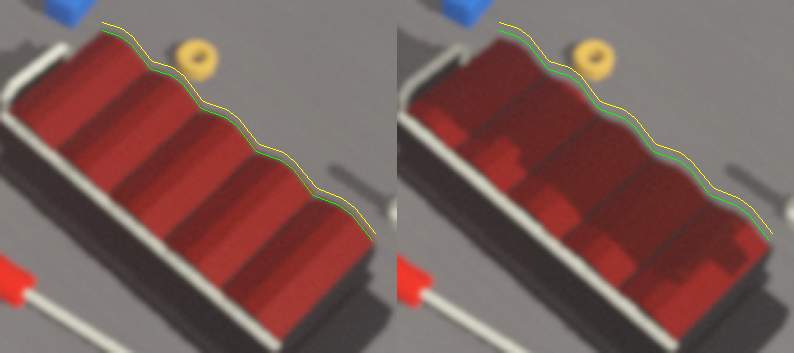

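```bash
python3 - <<'E'
from h import *
print(robot.close_job())
E
```

```text
the job is handed in; nothing more can be done
None
```

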